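Empty the toaster's catch tray into the bread tote

ROBOT

A 6-joint arm with a two-finger parallel gripper is mounted at the origin on the work surface. World frame = base frame: x ahead of the robot, y to its left, z up, the work surface at z = 0. Lengths are in m, angles in rad, forces in N, time in s.
With the tool pointing down it reaches from about 0.35 to 0.775 m from the base axis. Payload 5.5 kg.
Tool frame: the origin (TCP) lies at the very end of the fingers, on their centre line; the grasp point (between the pads) lies 19 mm behind it; x points along the fingers, y is the direction in which the jaws open and shut, and the axes are right-handed (so a half turn about x gives the same grasp; the last joint's range is limited). The gripper opens to 85 mm and grips with 20 to 120 N. Pads are 22 mm wide; open, the fingers measure 114 mm over their backs; the gripper's body (76 mm by 85 mm) begins 54 mm behind the grasp point. The pads swing forward as they close: fully open they stand 13 mm farther back than shut.
Start: joints at [-1.461, 0.313, 0.046, 1.304, 0, 1.431], TCP at [0.142, -0.557, 0.231] pointing down, gripper open.
Joint ranges: [-2.76, 2.76], [-0.86, 1.69], [-1.03, 1.26], [-2.2, 2.34], [-1.47, 1.5], [-3.14, 3.14]. Speed limits (rad/s): [2.57, 2.57, 3.14, 3.14, 3.14, 3.14].

INTERFACE

Orientations are given as a unit quaternion [w, x, y, z].
In Python, from workcell import env gives the robot as it stands.
- The arm moves only by the tool drive_tool, never from a script. Its argument "plan" is a list that holds one entry, the list of rows, each a list of 7 numbers: the shift along the tool's x, y, z in cm, then the turn, a rotation vector about the tool's x, y, z in degrees, then the opening, from 0 (shut) to 1 (fully open). In form: [[[tx, ty, tz, wx, wy, wz, fingers], ...]]. A call has exactly 5 rows; each row shifts and turns the commanded pose from where the row before left it, along the tool's axes as they then stand; what a row does not reach is not made up. A row lasts 1/12 s, in which the tool goes at most 41.7 mm and 7.16 degrees, less where a joint would pass 70% of its speed; a pose out of reach is approached as far as the arm can. A call with a gripper value outside its range is refused whole. The fingers move at their own pace and stop on an object; "squeeze" is the grip in N (left out, the last holds). Time passes only in rows, so rows that do not move let the fingers close, or fill a call up. It gives the time, the measured TCP pose, the force and the opening at its end, in the units of the state.
- env.get_state(): the state, without advancing time (a new reading comes with each control period).
- env.read_camera(name): name is "side" or "top" or "wrist"; returns the picture (420x560x3 uint8, red, green, blue); there is no depth.
- env.camera_model(name): a dict with "camera_matrix" (3x3 intrinsics, pixels), "camera_from_world" (4x4, takes a point from world to camera coordinates); the wrist camera has in their place "T_tool_cam" (4x4, takes a point from camera to tool coordinates, whose origin is the TCP and whose axes are the tool frame's). Camera axes: x right, y down, z forward; pixel columns grow to the right and rows downward; lengths in m; the calibration is good to about 2 mm. A picture is of the moment at which its call begins: read the wrist's pose just before it. camera_model takes no time and is no camera call.
- env.hand_in(): hands the job in, once; it reports no verdict.
The state is a dict: "clock": time; "joint_pos": joint angles; "qvel": joint speeds; "tau": joint torques, N m; "tcp_pos": TCP position; "orientation": TCP orientation; "wrist_force": force on the tool from outside, world axes, zero at the start; "ft_torque": the same for the moment, N m; "finger_gap": finger opening in m.
Only numpy, scipy, OpenCV 4.12 (cv2) and the standard library are available. Lean on these libraries where they do the work, as an engineer would, in place of code of your own. Each camera call takes 0.05 s, during which the arm holds its last target.

TASK

Slide the wooden tote along the worktop, squarely and centred under the open lip of the toaster's catch tray, so that the lip overhangs the tote's near wall by about 3 cm. Then empty the tray over the lip so that all three slices of toast lie inside the tote, below its rim and clear of the tray, with the tote still in its place under the lip. No slice may land on the worktop, and leave the other things where they are.

Things in the scene. Friction and masses are not known exactly. Their poses are not given: they have to be found in the camera images.
- toaster: fixed steel conveyor toaster with a catch tray. Origin: on the worktop below the middle of the tray's open lip; +y runs from the lip along the tray to the machine's flat front at y = 330 mm (320 wide, 370 high); x across the tray, z up. Two tray legs at y = 270 mm.
- mouth (a point): middle of the lip, on top of the tray floor, 97 mm above the worktop (underside at 91 mm); axes as the toaster's. The tray is 150 mm wide inside, floor level; side walls 8 mm thick stand 24 mm above the floor; the lip end has no wall
- tote: loose open-topped beech tote, outside 200 (its x) x 240 (its y) x 85 mm high, walls and floor 8 mm thick, 0.7 kg; it passes under the tray. Origin: centre of its underside. It starts on the worktop before the lip, its +y side towards the lip, somewhat askew.
- toast_a: slice of hard, dry toast, a stiff flat slab 105 (its x) x 90 (its y) x 16 mm high, 70 g, brown crust edge. Origin: centre of its underside. Too wide to grasp flat. Starts on the tray floor near the lip.
- toast_b: slice of hard, dry toast, a stiff flat slab 105 (its x) x 90 (its y) x 16 mm high, 70 g, brown crust edge. Origin: centre of its underside. Too wide to grasp flat. Starts on the tray floor, farther in.
- toast_c: slice of hard, dry toast, a stiff flat slab 105 (its x) x 90 (its y) x 16 mm high, 70 g, brown crust edge. Origin: centre of its underside. Too wide to grasp flat. Starts lying across the top of the other two.
- spoon_rest: bystander: grey hard silicone spoon rest 90 x 195 x 16 mm, long along its y; origin at its underside near the middle
- shaker: bystander: empty plastic shaker with a flip cap, 62 mm across, 106 mm high; origin under its centre
- soup_spoon: bystander: white porcelain soup spoon 44 x 150 x 17 mm, long along its y; origin at its underside near the middle
- brush: bystander: bamboo scrubbing brush 46 x 195 x 34 mm, long along its y; origin at its underside near the middle
Mind the look-alikes: they are no part of the job. Leave any green or red look-alike of the toast_c alone.

How it is judged:
On the way, in this order (a step that is already met when the one before it is completed fails the run):
1. the tote stands flat under the lip: the lip 4 to 92 mm inside its near wall, sideways within 30 mm, square within 0.2 rad (y of tote in the frame of toaster between -0.108 and -0.02 m and x of tote in the frame of toaster between -0.03 and 0.03 m and angle between the y axis of tote and the y axis of toaster, either way round below 0.2 rad and angle between tote's own z axis and vertical below 0.05 rad and height (world z) of tote below 0.006 m and linear speed of tote below 0.02 m/s), for 0.2 s.
2. at least one slice has gone over the lip into the tote (((z of toast_a in the frame of tote below 0.07 m and y of toast_a in the frame of toaster below 0 m) or (z of toast_b in the frame of tote below 0.07 m and y of toast_b in the frame of toaster below 0 m) or (z of toast_c in the frame of tote below 0.07 m and y of toast_c in the frame of toaster below 0 m))), for 0.1 s.
At the end, for the whole second after the job is handed in: All three slices rest inside the tote (origins within its walls, under 70 mm above its underside), none touching the toaster or tray. The tote rests flat under the lip: its middle 20 to 108 mm before the lip, within 30 mm sideways, square within 0.2 rad (all of step 1 and x of toast_a in the frame of tote between -0.095 and 0.095 m and y of toast_a in the frame of tote between -0.115 and 0.115 m and z of toast_a in the frame of tote between 0 and 0.07 m and linear speed of each of toast_a, toast_b, toast_c below 0.02 m/s and contact force between each of toast_a, toast_b, toast_c and toaster below 0.05 N and x of toast_b in the frame of tote between -0.095 and 0.095 m and y of toast_b in the frame of tote between -0.115 and 0.115 m and z of toast_b in the frame of tote between 0 and 0.07 m and x of toast_c in the frame of tote between -0.095 and 0.095 m and y of toast_c in the frame of tote between -0.115 and 0.115 m and z of toast_c in the frame of tote between 0 and 0.07 m).
It fails at once if a slice of toast lands on the worktop (height (world z) of any of toast_a, toast_b, toast_c below 0.005 m).
It fails at once if a bystander is moved more than 30 mm (distance of any of spoon_rest, shaker, soup_spoon, brush from where it was at the start of the episode above 0.03 m).
It also fails if it takes over 48 s, if anything falls off the work surface, if the arm or the gripper's body presses on something with over 40 N, if the wrist force passes 120 N, or if a joint passes its speed limit or range.

## Working session

There is one attempt and no reset: what is moved stays moved. The work goes in short steps, Python scripts to look and compute and a tool call to move; the robot and the scene stay as the last step left them, time stands still between calls to the robot, and variables do not carry over. Pictures are saved under pics/ and viewed, and the job is handed in when it is done.

Besides the shell and the picture viewer there is one more tool, called in YAML: its name, and indented under it one key for each argument. drive_tool: Moves the arm, as the interface text tells. Its arguments: {"type":"object","properties":{"plan":{"type":"array","items":{"type":"array","items":{"type":"array","items":{"type":"number"}}}},"squeeze":{"type":"number"}},"required":["plan"]}

```bash
ls; mkdir -p pics
python3 - <<'E'
from workcell import env
import cv2,json,numpy as np
s=env.get_state();print(s)
for n in("top","side","wrist"):
    im=env.read_camera(n);cv2.imwrite(f"pics/{n}0.png",im[:,:,::-1])
    m=env.camera_model(n);print(n,{k:np.round(np.array(v),4).tolist() for k,v in m.items()})
E
```

```text
pics
{'clock': 0.0, 'joint_pos': array([-1.46059822e+00,  3.13996544e-01,  4.49679760e-02,  1.30357650e+00,
        6.66538466e-06,  1.43117826e+00]), 'qvel': array([-9.24947068e-05,  1.50859803e-03, -5.35315382e-04,  9.81914608e-04,
       -1.26867213e-03,  2.62884424e-04]), 'tau': array([-2.41104724e-03, -4.80622780e+01,  2.98534906e+01,  1.94676616e-02,
       -4.97706640e-05, -2.61539931e-06]), 'tcp_pos': array([ 0.14208124, -0.55664747,  0.23040655]), 'orientation': array([ 0.08745444,  0.70160927,  0.08873321, -0.70158575]), 'wrist_force': array([ 0.69581592, -0.08011543, -0.22764267]), 'ft_torque': array([ 0.00084791, -0.01314154, -0.00350668]), 'finger_gap': 0.08537837402043251}
top {'camera_matrix': [[513.6336, 0.0, 276.0329], [0.0, 513.6336, 205.5711], [0.0, 0.0, 1.0]], 'camera_from_world': [[0.0206, -0.9998, 0.0019, 0.0499], [-0.9925, -0.0206, -0.1203, 0.5278], [0.1203, 0.0006, -0.9927, 1.2031], [0.0, 0.0, 0.0, 1.0]]}
side {'camera_matrix': [[475.2695, 0.0, 282.6753], [0.0, 475.2695, 208.7014], [0.0, 0.0, 1.0]], 'camera_from_world': [[-0.8723, 0.489, 0.005, 0.4061], [0.3853, 0.6936, -0.6086, -0.1737], [-0.301, -0.529, -0.7935, 1.6132], [0.0, 0.0, 0.0, 1.0]]}
wrist {'camera_matrix': [[338.2719, 0.0, 287.3612], [0.0, 338.2719, 202.2786], [0.0, 0.0, 1.0]], 'T_tool_cam': [[-0.0002, -0.318, 0.9481, -0.1421], [1.0, -0.0016, -0.0004, -0.0001], [0.0016, 0.9481, 0.318, -0.0829], [0.0, 0.0, 0.0, 1.0]]}
```

View pics/top0.png

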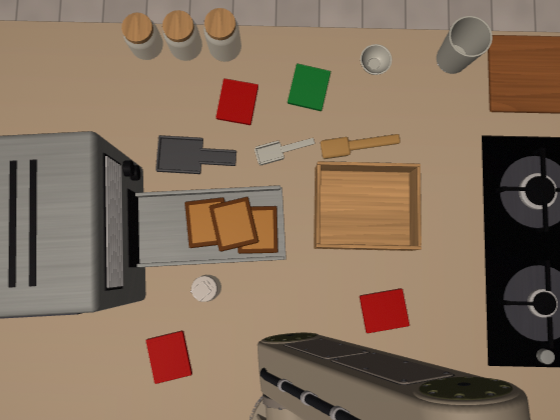

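View pics/side0.png

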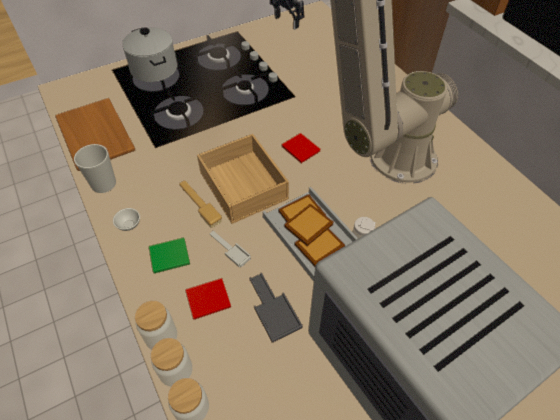

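View pics/wrist0.png

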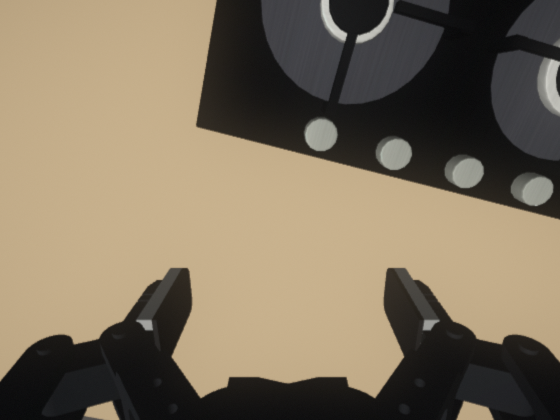

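The top view shows the toaster on the left, with the tray lip at column ~285 (rows 186–262). The tote is at cols 315–420, rows 163–250. The brown slices are on the tray at about (205,222), (258,230) and (235,223, on top). Red squares lie at (237,101), (169,357) and (385,310), with a green one at (309,87). All of these are on the worktop, so they are look-alikes. An enlarged crop should confirm this.

Run:
```python
import cv2
im=cv2.imread("pics/top0.png")
cv2.imwrite("pics/top0a.png",cv2.resize(im[150:290,125:305],None,fx=4.2,fy=4.2,interpolation=cv2.INTER_CUBIC))
cv2.imwrite("pics/top0b.png",cv2.resize(im[125:265,270:440],None,fx=4.2,fy=4.2,interpolation=cv2.INTER_CUBIC))
```

```text
(no output)
```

View pics/top0a.png

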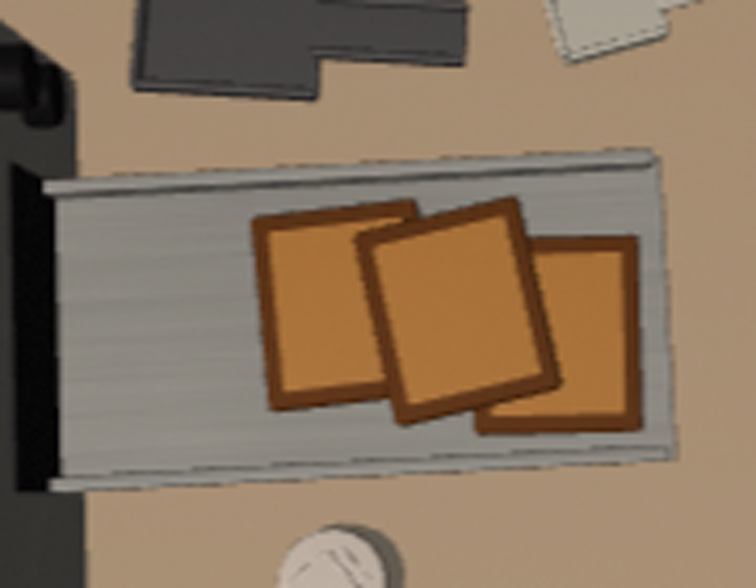

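View pics/top0b.png

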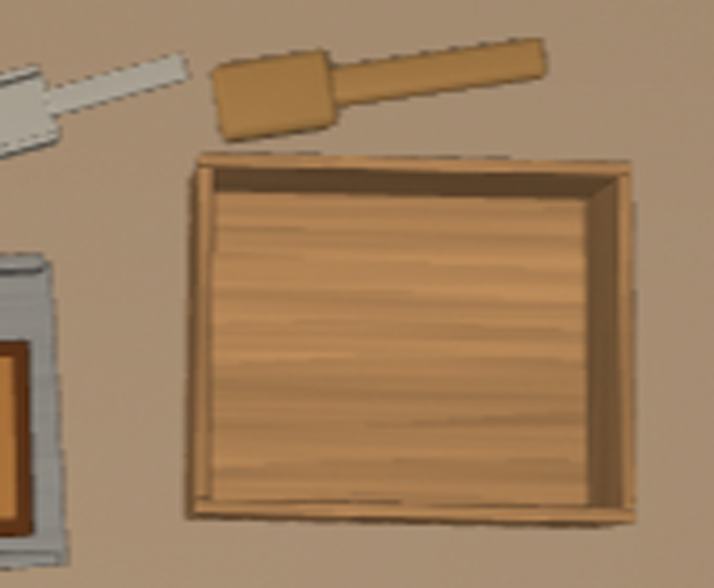

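```bash
cat > h.py <<'E'
import numpy as np,cv2
from scipy.spatial.transform import Rotation as R
from scipy.optimize import least_squares
from workcell import env
TO=env.camera_model("top")
def proj(P,cam="top"):
    m=env.camera_model(cam);T=np.array(m["camera_from_world"]);K=np.array(m["camera_matrix"])
    p=(np.asarray(P)@T[:3,:3].T+T[:3,3])@K.T;return p[:,:2]/p[:,2:]
def w2(pix,z,cam="top"):
    m=env.camera_model(cam);T=np.array(m["camera_from_world"]);K=np.array(m["camera_matrix"])
    pix=np.atleast_2d(pix);r=np.c_[pix,np.ones(len(pix))]@np.linalg.inv(K).T@T[:3,:3];o=-T[:3,:3].T@T[:3,3]
    return o+r*((z-o[2])/r[:,2])[:,None]
def fit(local,pix,x0,cam="top"):
    local=np.array(local,float);pix=np.array(pix,float)
    def W(q):
        c,s=np.cos(q[2]),np.sin(q[2]);return np.c_[q[0]+c*local[:,0]-s*local[:,1],q[1]+s*local[:,0]+c*local[:,1],local[:,2]]
    r=least_squares(lambda q:(proj(W(q),cam)-pix).ravel(),x0,loss="soft_l1");return r.x,np.abs(r.fun).max()
def crop(p,x0,y0,k):return (np.array(p,float)+.5)/k-.5+[x0,y0]
def tcp():
    s=env.get_state();q=s["orientation"];return s,np.array(s["tcp_pos"]),R.from_quat([q[1],q[2],q[3],q[0]])
def rep(target,rot=None):
    """shift in tool axes (cm) to world target, current axes"""
    s,p,r=tcp();d=r.inv().apply(np.array(target)-p)*100
    print("t",round(s["clock"],2),"tcp",p.round(4),"axes\n",r.as_matrix().round(3),"\nshift cm",d.round(2))
E
cat > m.py <<'E'
from h import *
B=crop([(200,153),(630,162),(633,522),(193,515)],270,125,4.2)
q,e=fit([(.1,.12,.085),(.1,-.12,.085),(-.1,-.12,.085),(-.1,.12,.085)],B,[.5,-.2,0]);print("tote",q,e)
A=crop([(655,150),(676,458),(42,182),(50,490)],125,150,4.2)
t,e=fit([(.083,0,.121),(-.083,0,.121),(.083,.33,.121),(-.083,.33,.121)],A,[.5,0,0]);print("toaster",t,e)
def loc(P):
    c,s=np.cos(t[2]),np.sin(t[2]);d=np.array(P)[:,:2]-t[:2];return np.c_[c*d[:,0]+s*d[:,1],-s*d[:,0]+c*d[:,1]].round(4).tolist()
print("tote in toaster",loc([q[:2]]))
for n,z,c in(("c",.129,[(357,237),(515,197),(562,383),(403,424)]),("b",.113,[(252,218),(415,200),(271,411)]),("a",.113,[(638,237),(641,432),(477,434)])):
    P=w2(crop(c,125,150,4.2),z);print(n,P.round(3).tolist(),"loc",loc(P))
for n,c,z in(("shaker",(204,288),.106),("brushlow",(323,157),.02),("rest",(160,170),.016),("restend",(236,160),.016),("hob",(483,140),0),("red",(385,310),0)):print(n,w2(c,z).round(3),loc(w2(c,z)))
E
python3 m.py
```

```text
tote [ 0.52677392 -0.15112499 -0.00099874] 0.6805729864067303
toaster [0.48066098 0.04301958 0.07464048] 1.0660868462849749
tote in toaster [[0.0315, -0.197]]
c [[0.511, 0.208, 0.129], [0.534, 0.125, 0.129], [0.436, 0.098, 0.129], [0.413, 0.18, 0.129]] loc [[0.0423, 0.162], [0.0591, 0.0778], [-0.0402, 0.058], [-0.0571, 0.1418]]
b [[0.522, 0.266, 0.113], [0.533, 0.179, 0.113], [0.419, 0.252, 0.113]] loc [[0.0576, 0.2196], [0.0626, 0.1321], [-0.0459, 0.2129]]
a [[0.516, 0.06, 0.113], [0.412, 0.056, 0.113], [0.409, 0.143, 0.113]] loc [[0.0363, 0.014], [-0.0675, 0.018], [-0.0639, 0.1046]]
shaker [[0.331 0.217 0.106]] [[-0.1368, 0.1842]]
brushlow [[ 0.651 -0.052  0.02 ]] [[0.1624, -0.1074]]
rest [[0.611 0.347 0.016]] [[0.1523, 0.2939]]
restend [[0.64  0.162 0.016]] [[0.1673, 0.1065]]
hob [[ 0.707 -0.455  0.   ]] [[0.1885, -0.5131]]
red [[ 0.283 -0.207  0.   ]] [[-0.216, -0.2343]]
```

```bash
python3 -c "
from h import *
rep([.5267,-.267,.16])"
```

```text
t 0.15 tcp [ 0.1421 -0.5568  0.2306] axes
 [[-0.     0.247 -0.969]
 [ 0.001 -0.969 -0.247]
 [-1.    -0.001 -0.   ]] 
shift cm [  7.09 -18.56 -44.43]
```

drive_tool:
  plan:
    - [[0, 0, 0, -7, 0, 0, 1], [0, 0, 0, -7, 0, 0, 1], [0, 0, 0, -7, 0, 0, 1], [0, 0, 0, -7, 0, 0, 1], [0, 0, 0, -7, 0, 0, 1]]

```text
clock: 0.57
tcp_pos: [0.1421, -0.5569, 0.2309]
orientation: [0.297, 0.642, 0.297, -0.642]
wrist_force: [0.3, 0.6, -0.1]
finger_gap: 0.0854
```

drive_tool:
  plan:
    - [[0, 0, 0, -7, 0, 0, 1], [0, 0, 0, -7, 0, 0, 1], [0, 0, 0, -7, 0, 0, 1], [0, 0, 0, -7, 0, 0, 1], [0, 0, 0, -7, 0, 0, 1]]

```text
clock: 0.98
tcp_pos: [0.1421, -0.557, 0.2309]
orientation: [0.476, 0.523, 0.476, -0.523]
wrist_force: [-0.4, -1.0, -0.6]
finger_gap: 0.0851
```

drive_tool:
  plan:
    - [[0, 0, 0, -7, 0, 0, 1], [0, 0, 0, -7, 0, 0, 1], [0, 0, 0, -7, 0, 0, 1], [0, 0, 0, -7, 0, 0, 1], [0, 0, 0, -7, 0, 0, 1]]

```text
clock: 1.4
tcp_pos: [0.1421, -0.557, 0.2309]
orientation: [0.611, 0.356, 0.611, -0.355]
wrist_force: [-0.6, 0.7, -0.1]
finger_gap: 0.0852
```

drive_tool:
  plan:
    - [[0, 0, 0, -7, 0, 0, 1], [0, 0, 0, -7, 0, 0, 1], [0, 0, 0, -7, 0, 0, 1], [0, 0, 0, -7, 0, 0, 1], [0, 0, 0, -7, 0, 0, 1]]

```text
clock: 1.82
tcp_pos: [0.1421, -0.5569, 0.2309]
orientation: [0.69, 0.155, 0.69, -0.155]
wrist_force: [0.0, 1.0, -0.7]
finger_gap: 0.0856
```

drive_tool:
  plan:
    - [[0, 0, 0, -6.4, 0, 0, 1], [0, 0, 0, -6.4, 0, 0, 1], [0, 0, 0, -6.4, 0, 0, 1], [0, 0, 0, -6.4, 0, 0, 1], [0, 0, 0, 0, 0, 0, 1]]

```text
clock: 2.23
tcp_pos: [0.1421, -0.557, 0.2309]
orientation: [0.707, -0.0, 0.707, 0.001]
wrist_force: [0.5, -0.7, -0.5]
finger_gap: 0.0857
```

```bash
python3 -c "
from h import *
rep([.5267,-.267,.16])"
```

```text
t 2.23 tcp [ 0.1421 -0.557   0.2309] axes
 [[-0.    -0.001  1.   ]
 [ 0.001  1.     0.001]
 [-1.     0.001 -0.   ]] 
shift cm [ 7.11 28.95 38.49]
```

drive_tool:
  plan:
    - [[0, 1.93, 2.57, 0, 0, 0, 1], [0, 1.93, 2.57, 0, 0, 0, 1], [0, 1.93, 2.57, 0, 0, 0, 1], [0, 1.93, 2.57, 0, 0, 0, 1], [0, 1.93, 2.57, 0, 0, 0, 1]]

```text
clock: 2.65
tcp_pos: [0.2716, -0.4598, 0.2311]
orientation: [0.707, 0.002, 0.707, -0.002]
wrist_force: [0.2, 0.6, -0.9]
finger_gap: 0.0852
```

drive_tool:
  plan:
    - [[0, 1.93, 2.57, 0, 0, 0, 1], [0, 1.93, 2.57, 0, 0, 0, 1], [0, 1.93, 2.57, 0, 0, 0, 1], [0, 1.93, 2.57, 0, 0, 0, 1], [0, 1.93, 2.57, 0, 0, 0, 1]]

```text
clock: 3.07
tcp_pos: [0.4004, -0.3634, 0.2312]
orientation: [0.707, 0.002, 0.707, -0.002]
wrist_force: [0.4, -1.0, -0.2]
finger_gap: 0.085
```

drive_tool:
  plan:
    - [[0.5, 1.93, 2.57, 0, 0, 0, 1], [1, 1.93, 2.57, 0, 0, 0, 1], [2, 1.93, 2.57, 0, 0, 0, 1], [2, 1.93, 2.57, 0, 0, 0, 1], [1.5, 1.93, 2.57, 0, 0, 0, 1]]

```text
clock: 3.48
tcp_pos: [0.5288, -0.2668, 0.1597]
orientation: [0.707, 0.002, 0.707, -0.002]
wrist_force: [-0.7, -0.7, 0.3]
finger_gap: 0.0853
```

```bash
python3 -c "
from h import *
rep([.5267,-.267,.045])
cv2.imwrite('pics/w1.png',env.read_camera('wrist')[:,:,::-1])
cv2.imwrite('pics/s1.png',env.read_camera('side')[:,:,::-1])"
```

```text
t 3.48 tcp [ 0.5288 -0.2668  0.1597] axes
 [[-0.001  0.005  1.   ]
 [ 0.     1.    -0.005]
 [-1.     0.    -0.001]] 
shift cm [11.47 -0.02 -0.2 ]
```

View pics/w1.png

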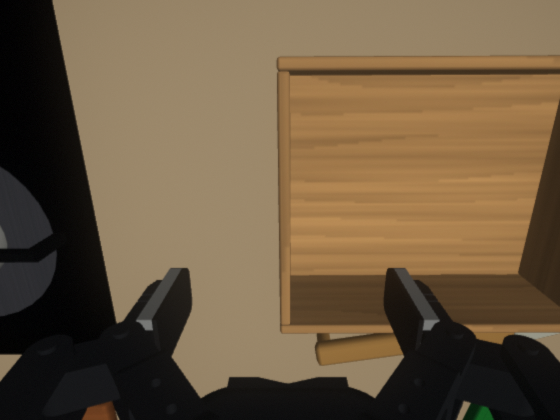

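View pics/s1.png

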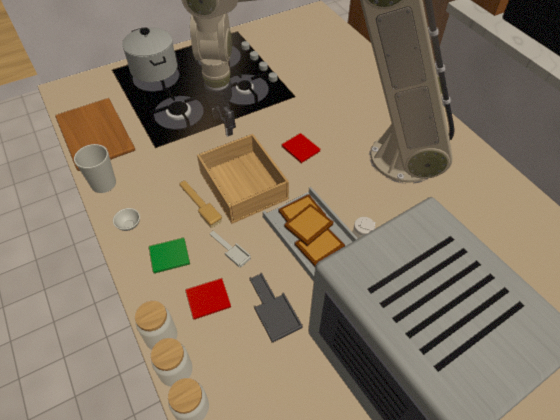

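The wrist view shows the tote's far wall (col ~285) midway between the fingers (cols 187 and 387). Next I lower the gripper and grip the wall.

drive_tool:
  plan:
    - [[2.5, 0, -0.2, 0, 0, 0, 1], [2.5, 0, 0, 0, 0, 0, 1], [2.5, 0, 0, 0, 0, 0, 1], [2.5, 0, 0, 0, 0, 0, 1], [1.2, 0, 0, 0, 0, 0, 1]]

```text
clock: 4.0
tcp_pos: [0.524, -0.2678, 0.0465]
orientation: [0.706, 0.002, 0.708, -0.001]
wrist_force: [-0.4, 0.4, 0.3]
finger_gap: 0.0848
```

drive_tool:
  plan:
    - [[0, 0, 0, 0, 0, 0, 0], [0, 0, 0, 0, 0, 0, 0], [0, 0, 0, 0, 0, 0, 0], [0, 0, 0, 0, 0, 0, 0], [0, 0, 0, 0, 0, 0, 0]]
  squeeze: 70

```text
clock: 4.42
tcp_pos: [0.527, -0.2691, 0.0509]
orientation: [0.708, 0.0, 0.706, -0.001]
wrist_force: [-0.4, -0.4, 0.4]
finger_gap: 0.0253
```

drive_tool:
  plan:
    - [[0, 0, 0, 0, 0, 0, 0], [0, 0, 0, 0, 0, 0, 0], [0, 0, 0, 0, 0, 0, 0], [0, 0, 0, 0, 0, 0, 0], [0, 0, 0, 0, 0, 0, 0]]

```text
clock: 4.83
tcp_pos: [0.5267, -0.269, 0.0505]
orientation: [0.708, 0.0, 0.707, -0.001]
wrist_force: [-1.3, -1.2, 5.9]
finger_gap: 0.0068
```

```bash
python3 -c "
from h import *
rep([.5267,-.267,.045])
cv2.imwrite('pics/t2.png',env.read_camera('top')[120:280,250:450,::-1].repeat(4,0).repeat(4,1))"
```

```text
t 4.83 tcp [ 0.5267 -0.269   0.0505] axes
 [[ 0.001  0.002  1.   ]
 [-0.002  1.    -0.002]
 [-1.    -0.002  0.001]] 
shift cm [0.55 0.2  0.  ]
```

View pics/t2.png

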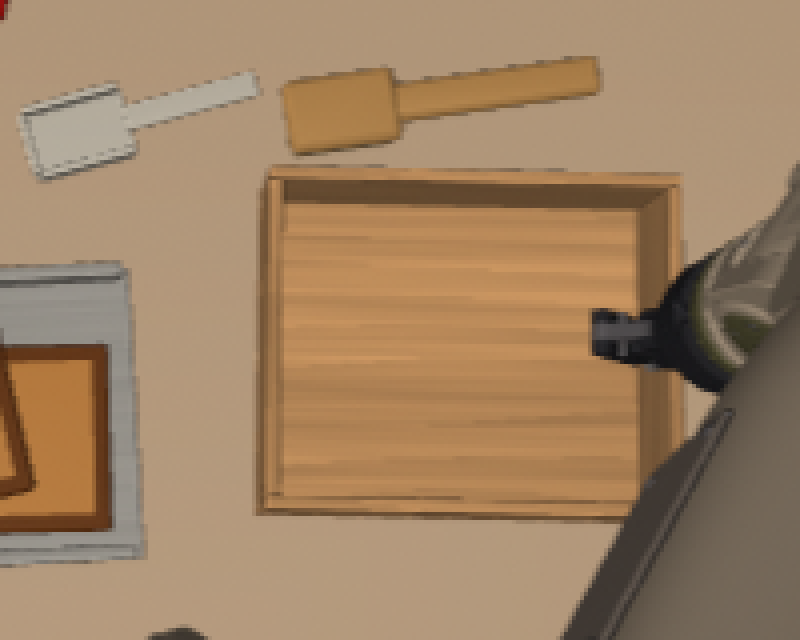

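drive_tool:
  plan:
    - [[0, 0.6, -0.15, -0.25, 0, 0, 0], [0, 1.0, -0.26, -0.4, 0, 0, 0], [0, 1.1, -0.28, -0.45, 0, 0, 0], [0, 1.1, -0.28, -0.45, 0, 0, 0], [0, 1.1, -0.28, -0.45, 0, 0, 0]]

```text
clock: 5.3
tcp_pos: [0.5146, -0.221, 0.0505]
orientation: [0.708, -0.013, 0.706, 0.01]
wrist_force: [1.5, -5.1, 3.0]
finger_gap: 0.007
```

drive_tool:
  plan:
    - [[0, 1.1, -0.28, -0.45, 0, 0, 0], [0, 1.1, -0.28, -0.45, 0, 0, 0], [0, 1.1, -0.28, -0.45, 0, 0, 0], [0, 1.1, -0.28, -0.45, 0, 0, 0], [0, 0.6, -0.15, -0.25, 0, 0, 0]]

```text
clock: 5.72
tcp_pos: [0.4993, -0.1707, 0.0505]
orientation: [0.708, -0.025, 0.706, 0.023]
wrist_force: [2.7, -5.7, 3.1]
finger_gap: 0.0074
```

drive_tool:
  plan:
    - [[0, 0.67, -0.14, -0.27, 0, 0, 0], [0, 0, 0, 0, 0, 0, 0], [0, 0, 0, 0, 0, 0, 0], [0, 0, 0, 0, 0, 0, 0], [0, 0, 0, 0, 0, 0, 0]]

```text
clock: 6.13
tcp_pos: [0.4972, -0.1635, 0.0505]
orientation: [0.708, -0.026, 0.706, 0.026]
wrist_force: [0.5, 0.2, 8.0]
finger_gap: 0.0071
```

```bash
python3 -c "
from h import *
rep([.4962,-.1644,.05])
im=env.read_camera('top')[:,:,::-1];cv2.imwrite('pics/t3f.png',im)
cv2.imwrite('pics/t3.png',cv2.resize(im[130:280,240:440],None,fx=4,fy=4,interpolation=cv2.INTER_CUBIC))"
```

```text
t 6.13 tcp [ 0.4972 -0.1635  0.0505] axes
 [[ 0.003 -0.074  0.997]
 [-0.     0.997  0.074]
 [-1.    -0.     0.003]] 
shift cm [ 0.05 -0.08 -0.11]
```

View pics/t3.png

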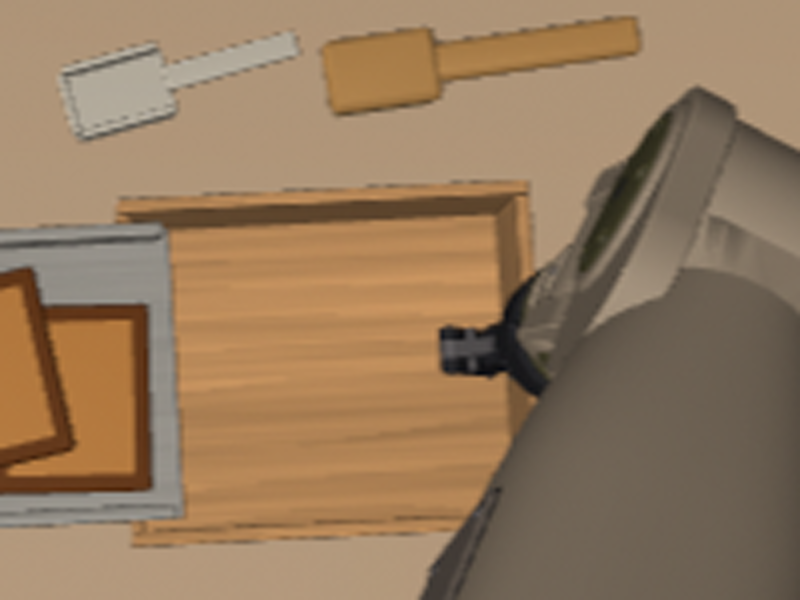

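drive_tool:
  plan:
    - [[0, 0, 0, 0, 0, 0, 1], [0, 0, 0, 0, 0, 0, 1], [0, 0, 0, 0, 0, 0, 1], [0, 0, 0, 0, 0, 0, 1], [0, 0, 0, 0, 0, 0, 1]]

```text
clock: 6.6
tcp_pos: [0.4956, -0.1633, 0.0489]
orientation: [0.706, -0.026, 0.707, 0.026]
wrist_force: [0.4, 0.4, -0.1]
finger_gap: 0.0672
```

drive_tool:
  plan:
    - [[-3, 0, 0, 0, 0, 0, 1], [-4, 0, 0, 0, 0, 0, 1], [-4, 0, 0, 0, 0, 0, 1], [-4, 0, 0, 0, 0, 0, 1], [-4, 0, 0, 0, 0, 0, 1]]

```text
clock: 7.02
tcp_pos: [0.4955, -0.1632, 0.241]
orientation: [0.706, -0.026, 0.707, 0.026]
wrist_force: [0.5, -1.0, -0.1]
finger_gap: 0.0855
```

```bash
python3 -c "
from h import *
rep([.4962,-.1644,.05])
im=env.read_camera('top')[:,:,::-1];cv2.imwrite('pics/t4f.png',im)
cv2.imwrite('pics/t4.png',cv2.resize(im[130:280,240:440],None,fx=4,fy=4,interpolation=cv2.INTER_CUBIC))"
```

```text
t 7.02 tcp [ 0.4955 -0.1632  0.241 ] axes
 [[-0.    -0.074  0.997]
 [ 0.     0.997  0.074]
 [-1.     0.    -0.   ]] 
shift cm [19.1  -0.13  0.07]
```

View pics/t4.png

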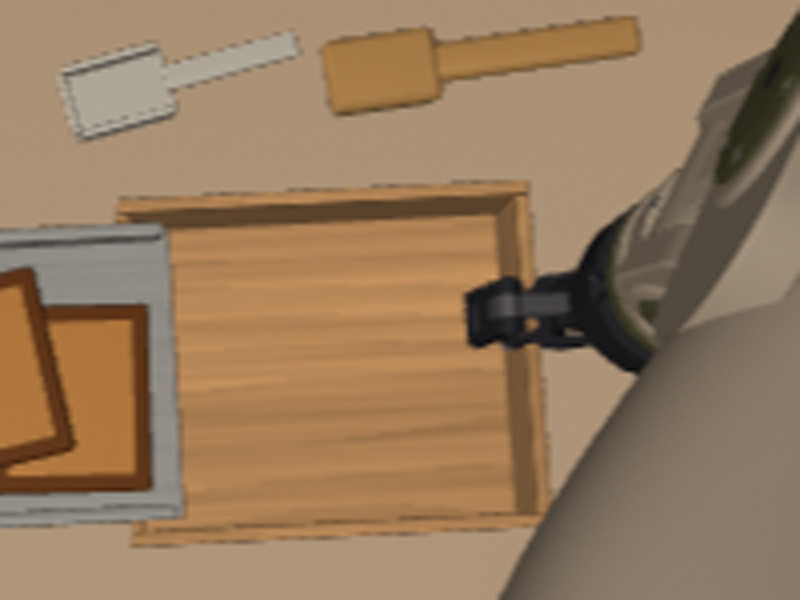

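drive_tool:
  plan:
    - [[0, 0, 0, -7, 0, 0, 0.5], [0, 0, 0, -7, 0, 0, 0.5], [0, 0, 0, -7, 0, 0, 0.5], [0, 0, 0, -7, 0, 0, 0.5], [0, 0, 0, -7, 0, 0, 0.5]]

```text
clock: 7.48
tcp_pos: [0.4959, -0.1635, 0.239]
orientation: [0.665, -0.239, 0.665, 0.239]
wrist_force: [0.2, 1.0, 0.4]
finger_gap: 0.0428
```

drive_tool:
  plan:
    - [[0, 0, 0, -7, 0, 0, 0.5], [0, 0, 0, -7, 0, 0, 0.5], [0, 0, 0, -7, 0, 0, 0.5], [0, 0, 0, -7, 0, 0, 0.5], [0, 0, 0, -7, 0, 0, 0.5]]

```text
clock: 7.9
tcp_pos: [0.4959, -0.1634, 0.2389]
orientation: [0.562, -0.428, 0.563, 0.429]
wrist_force: [-0.2, -0.6, 0.4]
finger_gap: 0.0429
```

drive_tool:
  plan:
    - [[0, 0, 0, -7, 0, 0, 0.5], [0, 0, 0, -7, 0, 0, 0.5], [0, 0, 0, -6, 0, 0, 0.5], [0, 0, 0, 0, 0, 0, 0.5], [0, 0, 0, 0, 0, 0, 0.5]]

```text
clock: 8.32
tcp_pos: [0.4959, -0.1635, 0.239]
orientation: [0.482, -0.517, 0.482, 0.518]
wrist_force: [-0.1, 0.3, 0.4]
finger_gap: 0.0429
```

Run:
```python
from h import *
B=crop([(117,199),(528,181),(549,525),(132,547)],240,130,4)
q,e=fit([(.1,.12,.085),(.1,-.12,.085),(-.1,-.12,.085),(-.1,.12,.085)],B,[.5,-.07,0]);print("tote",q,e)
t=np.array([.48066,.04302,.07464]);c,s=np.cos(t[2]),np.sin(t[2])
d=q[:2]-t[:2];print("local",c*d[0]+s*d[1],-s*d[0]+c*d[1],q[2]-t[2])
f=lambda x,y,z:[t[0]+c*x-s*y,t[1]+s*x+c*y,z]
rep(f(.003,.243,.2));print(env.get_state()["joint_pos"].round(2))
```

```text
tote [ 0.48931373 -0.04649538  0.06660448] 0.9340941628682344
local 0.0019544146814671672 -0.08991145843121501 -0.00803551671253433
t 8.32 tcp [ 0.4959 -0.1635  0.239 ] axes
 [[-0.    -0.997 -0.071]
 [ 0.    -0.071  0.997]
 [-1.     0.     0.   ]] 
shift cm [ 3.91 -0.15 45.  ]
[-0.47  0.21 -0.07  1.29 -0.   -2.11]
```

drive_tool:
  plan:
    - [[0, 0, 3, 0, 0, 0, 0.5], [0, 0, 3, 0, 0, 0, 0.5], [0, 0, 3, 0, 0, 0, 0.5], [0, 0, 3, 0, 0, 0, 0.5], [0, 0, 3, 0, 0, 0, 0.5]]

```text
clock: 8.73
tcp_pos: [0.4846, -0.0127, 0.2392]
orientation: [-0.482, 0.517, -0.482, -0.517]
wrist_force: [0.5, -0.3, 0.9]
finger_gap: 0.0426
```

drive_tool:
  plan:
    - [[0, 0, 3, 0, 0, 0, 0.5], [0, 0, 3, 0, 0, 0, 0.5], [0, 0, 3, 0, 0, 0, 0.5], [0, 0, 3, 0, 0, 0, 0.5], [0, 0, 3, 0, 0, 0, 0.5]]

```text
clock: 9.15
tcp_pos: [0.4736, 0.1371, 0.2393]
orientation: [-0.482, 0.517, -0.482, -0.517]
wrist_force: [0.5, -0.1, -0.5]
finger_gap: 0.0427
```

drive_tool:
  plan:
    - [[0, 0, 3, 0, 0, 0, 0.5], [0, 0, 3, 0, 0, 0, 0.5], [0, 0, 2, 0, 0, 0, 0.5], [0, 0, 2, 0, 0, 0, 0.5], [0, 0, 0, 0, 0, 0, 0.5]]

```text
clock: 9.57
tcp_pos: [0.4661, 0.2384, 0.239]
orientation: [0.481, -0.518, 0.481, 0.519]
wrist_force: [-0.1, -0.3, -0.2]
finger_gap: 0.0429
```

Run:
```python
from h import *
for n in("side","wrist","top"):cv2.imwrite(f"pics/{n}5.png",env.read_camera(n)[:,:,::-1])
t=np.array([.48066,.04302,.07464]);c,s=np.cos(t[2]),np.sin(t[2])
f=lambda x,y,z:[t[0]+c*x-s*y,t[1]+s*x+c*y,z]
rep(f(.003,.243,.2));print(env.get_state()["joint_pos"].round(2))
```

```text
t 9.72 tcp [0.4664 0.2352 0.239 ] axes
 [[-0.    -0.997 -0.073]
 [-0.001 -0.073  0.997]
 [-1.     0.    -0.001]] 
shift cm [ 3.9  -0.28  5.03]
[ 0.31  0.21 -0.07  1.29 -0.   -1.33]
```

View pics/side5.png

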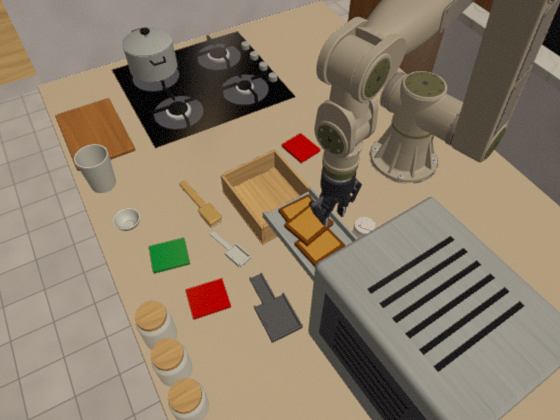

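View pics/wrist5.png

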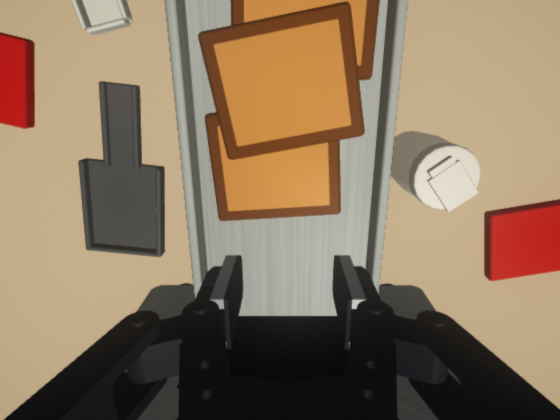

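View pics/top5.png

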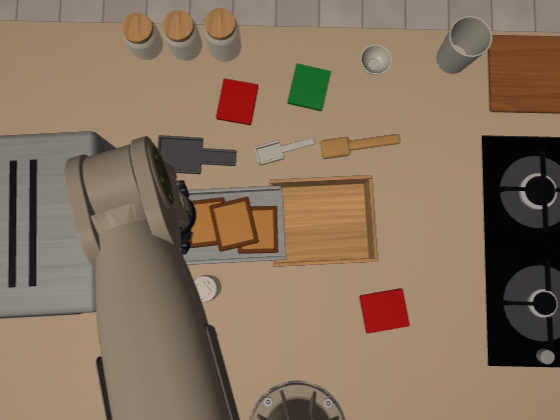

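Run:
```python
from h import *
p=tcp()[1]
P=[[p[0],p[1],z] for z in (.24,.3,.35,.4,.45,.5,.55)]
print(proj(P,"side").round(0).tolist());
Q=[[p[0]-.0056,p[1]+.075,z] for z in (.24,.3,.35,.4,.45,.5,.55)]
print(proj(Q,"side").round(0).tolist())
im=cv2.imread("pics/side5.png")
for a in P: pass
for a in proj(P,"side"):cv2.circle(im,tuple(int(v) for v in a),2,(0,0,255),-1)
for a in proj(Q,"side"):cv2.circle(im,tuple(int(v) for v in a),2,(255,0,0),-1)
cv2.imwrite("pics/side5b.png",cv2.resize(im[0:270,250:450],None,fx=2.2,fy=2.2))
```

```text
[[330.0, 218.0], [332.0, 203.0], [334.0, 189.0], [336.0, 174.0], [339.0, 158.0], [341.0, 141.0], [344.0, 122.0]]
[[349.0, 240.0], [352.0, 225.0], [355.0, 211.0], [358.0, 197.0], [362.0, 181.0], [365.0, 164.0], [369.0, 146.0]]
```

View pics/side5b.png

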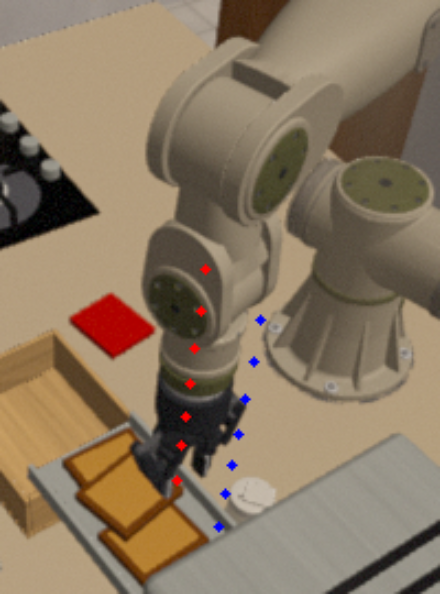

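drive_tool:
  plan:
    - [[0, -0.14, 1.6, 0, 0, 0, 0.5], [0, -0.14, 1.8, 0, 0, 0, 0.5], [0, 0, 0, 0, -7, 0, 0.5], [2, 0, 0, 0, 0, 0, 0.5], [3, 0, 0, 0, 0, 0, 0.5]]

```text
clock: 10.13
tcp_pos: [0.469, 0.2745, 0.192]
orientation: [0.513, -0.486, 0.45, 0.547]
wrist_force: [0.9, -0.1, -0.8]
finger_gap: 0.0426
```

Run:
```python
from h import *
t=np.array([.48066,.04302,.07464]);c,s=np.cos(t[2]),np.sin(t[2])
f=lambda x,y,z:[t[0]+c*x-s*y,t[1]+s*x+c*y,z]
rep(f(.003,.243,.099))
cv2.imwrite("pics/side6.png",env.read_camera("side")[:,:,::-1])
cv2.imwrite("pics/wrist6.png",env.read_camera("wrist")[:,:,::-1])
```

```text
t 10.13 tcp [0.469  0.2745 0.192 ] axes
 [[-0.002 -0.998 -0.07 ]
 [ 0.124 -0.07   0.99 ]
 [-0.992 -0.006  0.123]] 
shift cm [ 9.37  0.33 -0.03]
```

View pics/side6.png

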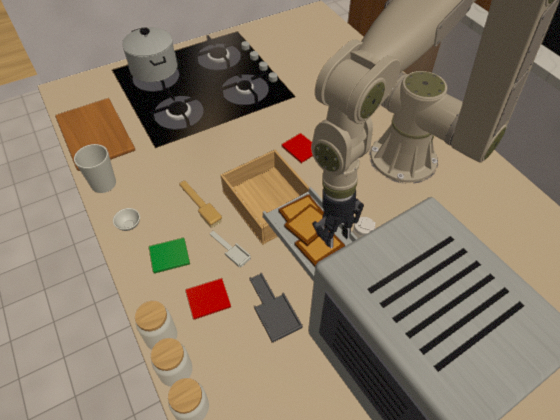

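View pics/wrist6.png

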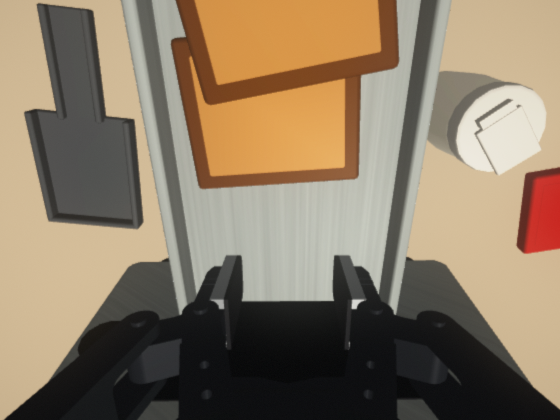

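drive_tool:
  plan:
    - [[2.5, 0.1, 0, 0, 0, 0, 0.5], [2.5, 0, 0, 0, 0, 0, 0.5], [2.0, 0, 0, 0, 0, 0, 0.5], [1.4, 0, 0, 0, 0, 0, 0.5], [0.7, 0, 0, 0, 0, 0, 0.5]]

```text
clock: 10.65
tcp_pos: [0.4641, 0.2857, 0.0985]
orientation: [0.509, -0.485, 0.452, 0.549]
wrist_force: [0.1, -1.3, 0.5]
finger_gap: 0.0428
```

Run:
```python
from h import *
t=np.array([.48066,.04302,.07464]);c,s=np.cos(t[2]),np.sin(t[2])
f=lambda x,y,z:[t[0]+c*x-s*y,t[1]+s*x+c*y,z]
rep(f(.003,.243,.099));rep(f(.003,-.02,.1));print(env.get_state()["wrist_force"])
cv2.imwrite("pics/wrist7.png",env.read_camera("wrist")[:,:,::-1])
```

```text
t 10.65 tcp [0.4641 0.2857 0.0985] axes
 [[-0.011 -0.997 -0.072]
 [ 0.121 -0.072  0.99 ]
 [-0.993  0.002  0.121]] 
shift cm [-0.05 -0.14 -0.01]
t 10.65 tcp [0.4641 0.2857 0.0985] axes
 [[-0.011 -0.997 -0.072]
 [ 0.121 -0.072  0.99 ]
 [-0.993  0.002  0.121]] 
shift cm [ -3.33  -0.2  -26.11]
[ 0.10651998 -1.26862682  0.47580159]
```

View pics/wrist7.png

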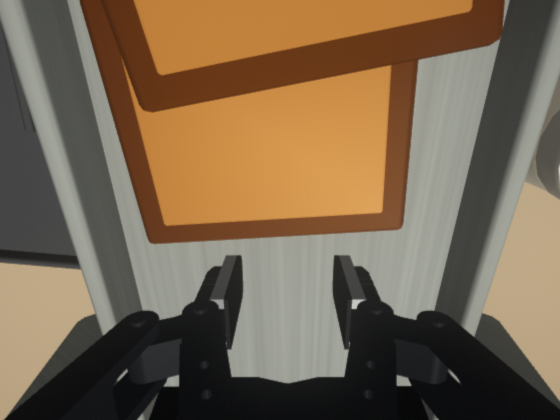

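drive_tool:
  plan:
    - [[-0.07, 0, -0.6, 0, 0, 0, 0.5], [-0.12, 0, -1, 0, 0, 0, 0.5], [-0.12, 0, -1, 0, 0, 0, 0.5], [-0.12, 0, -1, 0, 0, 0, 0.5], [-0.12, 0, -1, 0, 0, 0, 0.5]]

```text
clock: 11.12
tcp_pos: [0.4689, 0.2396, 0.1004]
orientation: [0.511, -0.486, 0.45, 0.548]
wrist_force: [0.4, 2.6, 3.3]
finger_gap: 0.0425
```

Run:
```python
from h import *
t=np.array([.48066,.04302,.07464]);c,s=np.cos(t[2]),np.sin(t[2])
f=lambda x,y,z:[t[0]+c*x-s*y,t[1]+s*x+c*y,z]
rep(f(.003,-.02,.1));print(env.get_state()["wrist_force"])
cv2.imwrite("pics/wrist8.png",env.read_camera("wrist")[:,:,::-1])
cv2.imwrite("pics/side8.png",env.read_camera("side")[:,:,::-1])
```

```text
t 11.12 tcp [0.4689 0.2396 0.1004] axes
 [[-0.007 -0.997 -0.073]
 [ 0.123 -0.073  0.99 ]
 [-0.992 -0.002  0.123]] 
shift cm [ -2.63  -0.04 -21.53]
[0.41786586 2.5935515  3.30429174]
```

View pics/wrist8.png

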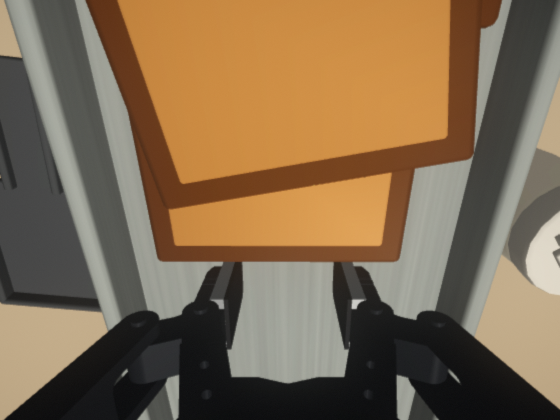

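View pics/side8.png

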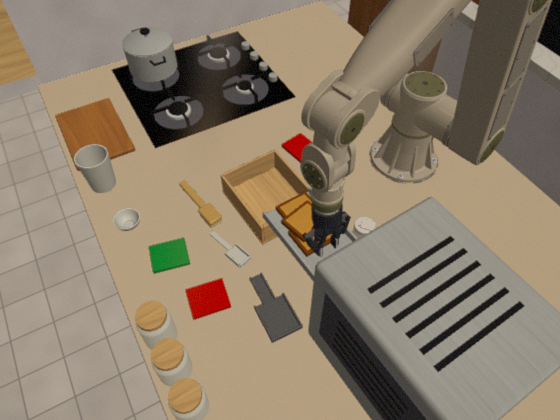

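drive_tool:
  plan:
    - [[-0.1, 0, -1, 0, 0, 0, 0.5], [-0.1, 0, -1, 0, 0, 0, 0.5], [-0.12, 0, -1, 0, 0, 0, 0.5], [-0.12, 0, -1, 0, 0, 0, 0.5], [-0.12, 0, -1, 0, 0, 0, 0.5]]

```text
clock: 11.63
tcp_pos: [0.4718, 0.1893, 0.0988]
orientation: [0.51, -0.486, 0.451, 0.549]
wrist_force: [-0.7, 2.4, 2.9]
finger_gap: 0.0427
```

Run:
```python
from h import *
t=np.array([.48066,.04302,.07464]);c,s=np.cos(t[2]),np.sin(t[2])
f=lambda x,y,z:[t[0]+c*x-s*y,t[1]+s*x+c*y,z]
rep(f(.003,-.02,.1));print(env.get_state()["wrist_force"])
a=env.read_camera("wrist")[:,:,::-1];b=env.read_camera("side")[60:270,180:460,::-1]
cv2.imwrite("pics/ws9.png",np.hstack([cv2.resize(a,(400,300)),cv2.resize(b,(400,300))]))
```

```text
t 11.63 tcp [0.4718 0.1893 0.0988] axes
 [[-0.009 -0.997 -0.073]
 [ 0.122 -0.074  0.99 ]
 [-0.993 -0.     0.122]] 
shift cm [ -2.16  -0.1  -16.51]
[-0.65943292  2.42383705  2.87602805]
```

View pics/ws9.png

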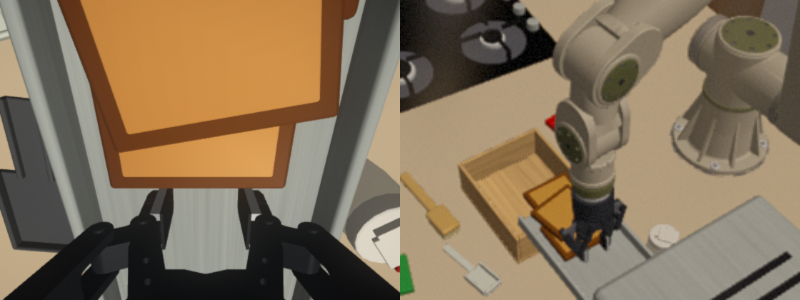

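drive_tool:
  plan:
    - [[-0.15, 0, -1, 0, 0, 0, 0.5], [-0.15, 0, -1, 0, 0, 0, 0.5], [-0.13, 0, -1, 0, 0, 0, 0.5], [-0.13, 0, -1, 0, 0, 0, 0.5], [-0.13, 0, -1, 0, 0, 0, 0.5]]

```text
clock: 12.15
tcp_pos: [0.4754, 0.1387, 0.0993]
orientation: [0.51, -0.486, 0.451, 0.549]
wrist_force: [-0.7, 0.5, 0.1]
finger_gap: 0.0425
```

Run:
```python
from h import *
t=np.array([.48066,.04302,.07464]);c,s=np.cos(t[2]),np.sin(t[2])
f=lambda x,y,z:[t[0]+c*x-s*y,t[1]+s*x+c*y,z]
rep(f(.003,-.02,.1));print(env.get_state()["wrist_force"])
a=env.read_camera("wrist")[:,:,::-1];b=env.read_camera("side")[60:270,180:460,::-1]
cv2.imwrite("pics/ws10.png",np.hstack([cv2.resize(a,(400,300)),cv2.resize(b,(400,300))]))
```

```text
t 12.15 tcp [0.4754 0.1387 0.0993] axes
 [[-0.009 -0.997 -0.073]
 [ 0.121 -0.074  0.99 ]
 [-0.993  0.     0.121]] 
shift cm [ -1.48  -0.13 -11.48]
[-0.73171752  0.49032066  0.13211718]
```

View pics/ws10.png

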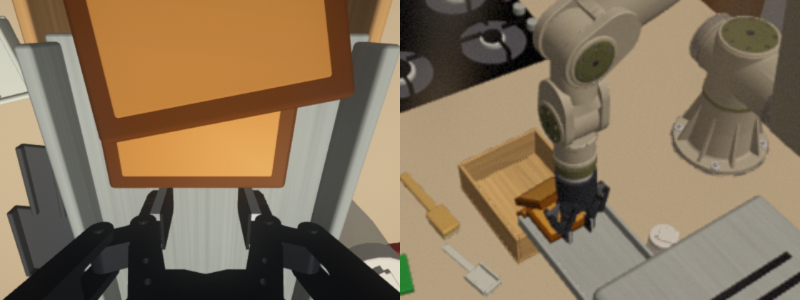

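drive_tool:
  plan:
    - [[-0.15, 0, -1, 0, 0, 0, 0.5], [-0.15, 0, -1, 0, 0, 0, 0.5], [-0.13, 0, -1, 0, 0, 0, 0.5], [-0.13, 0, -1, 0, 0, 0, 0.5], [-0.13, 0, -1, 0, 0, 0, 0.5]]

```text
clock: 12.67
tcp_pos: [0.4793, 0.0885, 0.1002]
orientation: [0.51, -0.486, 0.451, 0.549]
wrist_force: [0.4, 0.9, 0.5]
finger_gap: 0.0426
```

Run:
```python
from h import *
t=np.array([.48066,.04302,.07464]);c,s=np.cos(t[2]),np.sin(t[2])
f=lambda x,y,z:[t[0]+c*x-s*y,t[1]+s*x+c*y,z]
rep(f(.003,-.02,.1));print(env.get_state()["wrist_force"])
a=env.read_camera("wrist")[:,:,::-1];b=env.read_camera("side")[60:270,180:460,::-1]
cv2.imwrite("pics/ws11.png",np.hstack([cv2.resize(a,(400,300)),cv2.resize(b,(400,300))]))
```

```text
t 12.67 tcp [0.4793 0.0885 0.1002] axes
 [[-0.009 -0.997 -0.073]
 [ 0.121 -0.074  0.99 ]
 [-0.993 -0.     0.122]] 
shift cm [-0.77 -0.11 -6.5 ]
[0.38787155 0.87021295 0.52243925]
```

View pics/ws11.png

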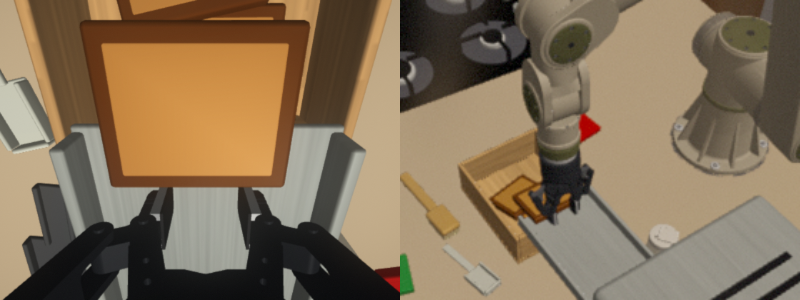

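drive_tool:
  plan:
    - [[-0.13, 0, -1, 0, 0, 0, 0.5], [-0.13, 0, -1, 0, 0, 0, 0.5], [-0.13, 0, -1, 0, 0, 0, 0.5], [-0.13, 0, -1, 0, 0, 0, 0.5], [-0.13, 0, -1, 0, 0, 0, 0.5]]

```text
clock: 13.18
tcp_pos: [0.4829, 0.0382, 0.1005]
orientation: [0.51, -0.486, 0.451, 0.549]
wrist_force: [0.0, -0.1, -1.1]
finger_gap: 0.0427
```

Run:
```python
from h import *
print(env.get_state()["wrist_force"])
a=env.read_camera("wrist")[:,:,::-1];b=env.read_camera("side")[60:270,180:460,::-1]
cv2.imwrite("pics/ws12.png",np.hstack([cv2.resize(a,(400,300)),cv2.resize(b,(400,300))]))
```

```text
[ 0.02340877 -0.0588607  -1.07288812]
```

View pics/ws12.png

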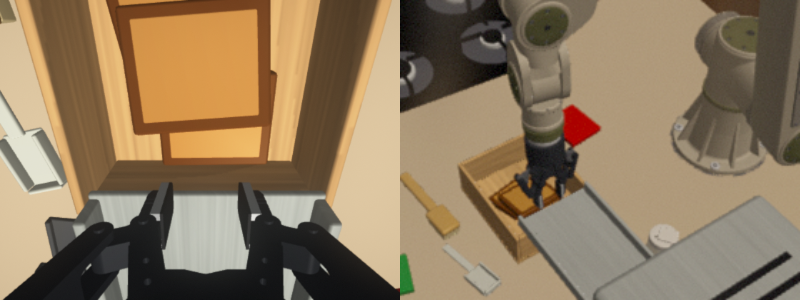

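All three slices are now over the lip. I'll back the arm off upward and check.

drive_tool:
  plan:
    - [[-3, 0, 0, 0, 0, 0, 0.5], [-4, 0, 0, 0, 0, 0, 0.5], [-4, 0, 0, 0, 0, 0, 0.5], [-3, 0, 3, 0, 0, 0, 0.5], [0, 0, 4, 0, 0, 0, 0.5]]

```text
clock: 13.7
tcp_pos: [0.4827, 0.0893, 0.2535]
orientation: [0.513, -0.487, 0.45, 0.545]
wrist_force: [1.8, 0.8, 0.5]
finger_gap: 0.0428
```

drive_tool:
  plan:
    - [[0, 0, 4, 0, 0, 0, 0.5], [0, 0, 4, 0, 0, 0, 0.5], [0, 0, 3, 0, 0, 0, 0.5], [0, 0, 0, 0, 0, 0, 0.5], [0, 0, 0, 0, 0, 0, 0.5]]

```text
clock: 14.12
tcp_pos: [0.4705, 0.2016, 0.261]
orientation: [0.509, -0.487, 0.45, 0.55]
wrist_force: [0.4, 0.6, -0.8]
finger_gap: 0.0426
```

Run:
```python
from h import *
print(env.get_state()["wrist_force"])
b=env.read_camera("side")[:,:,::-1];im=env.read_camera("top")[:,:,::-1]
cv2.imwrite("pics/s13.png",b);cv2.imwrite("pics/t13f.png",im)
cv2.imwrite("pics/t13.png",cv2.resize(im[130:280,240:440],None,fx=4,fy=4,interpolation=cv2.INTER_CUBIC))
cv2.imwrite("pics/s13c.png",cv2.resize(b[130:280,190:370],None,fx=4,fy=4,interpolation=cv2.INTER_CUBIC))
```

```text
[ 0.38164188  0.60174447 -0.84977018]
```

View pics/t13.png

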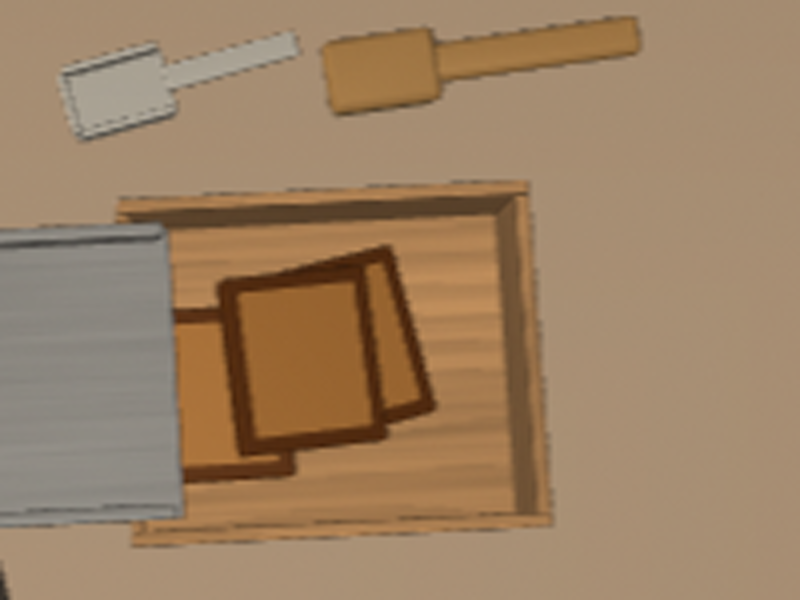

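View pics/s13c.png

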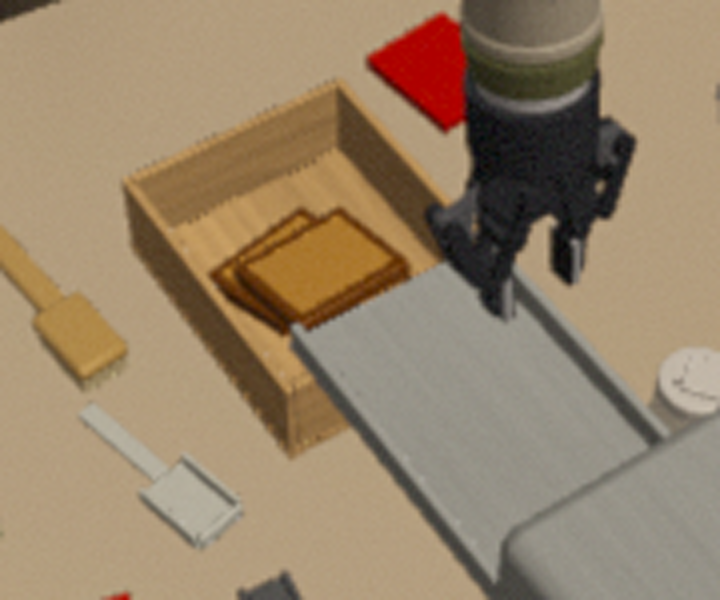

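View pics/t13f.png

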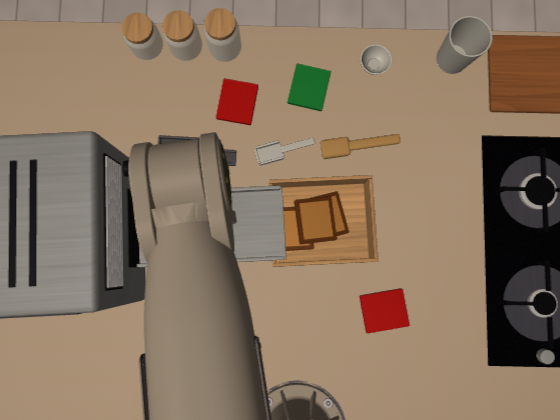

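```bash
python3 -c "
from workcell import env
print(env.hand_in())"
```

```text
the job is handed in; nothing more can be done
None
```

The tote is in place under the lip and all three slices are lying in it. I handed the job in at about 14 s; the hand-in returns no verdict.

- **Tote:** I gripped its far wall and slid and turned it under the lip. From the top picture its middle is 90 mm before the lip, 2 mm off to the side and 0.008 rad off square. That is about 3 cm of overhang. Its corners were at the same pixels after the slices fell.
- **Toast:** I set the half-open fingers behind the farthest slice and pushed all three over the lip.
- **Last checks:** The top and side pictures show the tray empty and the three slices stacked in the tote, below its rim and clear of the tray. About 2 cm of the lowest slice was hidden under the tray in the top view, so I judged that part from its size and the visible edge.
- **Other things:** The soup spoon and brush kept their place in the last pictures, and the look-alikes in view had not moved. The arm partly hid the shaker and spoon rest, and one look-alike square was out of view. The arm did not touch any of them in any picture. No check failed or disagreed.

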